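# Clamp the amplifier and build the module stack

## Task

Build the module stack in the small vise. Set the largest connector box down between the jaws, flat on the two support bars and lengthwise along the jaws, and slide the movable jaw shut so that the box is held tight against the fixed jaw; only then stack the middle-length box squarely on it, the shortest box on that, and the finned heat sink with its fins up on top, each centred and lying the same way as the one below. Let go of everything and leave the white bottle and the hand-held meter behind the work where they are.

Things in the scene. Friction and masses are not known exactly. Their poses are not given: they have to be found in the camera images.
- amp_box: Largest connector box: light grey, die-cast, flat lid; 60 mm wide (x), 110 mm long (y) plus 14 mm of connectors at the -y end, 32 mm high; 0.1 to 0.2 kg. Origin: underside, middle of the length with connectors; the box body runs from y = -48 to 62 mm, its middle at y = +7 mm. On the worktop at the start, length roughly along world y.
- bias_box: Middle-length connector box: blue-grey, flat lid; 50 mm wide (x), 90 mm long (y) plus 14 mm of connectors at the -y end, 30 mm high; 0.14 to 0.27 kg. Origin: underside, middle of the length with connectors; the box body runs from y = -38 to 52 mm, its middle at y = +7 mm. On the worktop at the start, length roughly along world y.
- att_box: Shortest connector box: grey, flat lid; 50 mm wide (x), 60 mm long (y) plus 14 mm of connectors at the -y end, 26 mm high; 0.1 to 0.2 kg. Origin: underside, middle of the length with connectors; the box body runs from y = -23 to 37 mm, its middle at y = +7 mm. On the worktop at the start, length roughly along world y.
- heatsink: Black finned heat sink, 50 mm (x) by 60 mm (y), 30 mm high: 6 mm base and upright 2 mm fins, each running the full 50 mm along x, so grip it across x, on the fin ends; 0.14 kg. Origin: centre of the underside, z up. Lies on the worktop, fins up.
- vise: Low vise fixed on the worktop; base plate 160 x 112 mm, 12 mm thick. Origin: under the plate, at worktop height; x along the slide to the fixed jaw (far side), y along the jaws. Two bars along x at y = -26 and 26 mm, tops at z = 18 mm, carry the box. Fixed jaw: two posts 16 mm wide at y = -43 and 43 mm, clamping faces at x = 60 mm, tops at z = 34 mm; 70 mm between them is free for a finger.
- vise_seat (a point): Where the middle of the clamped largest box's underside belongs: on the bar tops (vise x = 30, y = 0, z = 18 mm), the box touching the fixed jaw, its length along y. Axes as the vise's. Set the box down some mm nearer the movable jaw; closing that pushes it home.
- jaw (a joint): Travel in m of the movable jaw to the fixed jaw: 0 open (86 mm between jaws), 0.028 at its stop; starts at 0.002 to 0.010, clamps the 60 mm box at 0.026. About 3 N of friction; stays where left. Two prongs at the posts' y, tops at z = 34 mm, faces at vise x = -26 mm plus this value; 70 mm between them free; cross bar 34 to 50 mm behind the faces, top at z = 22 mm.
- jaw_knob (a point): On the axis of the upright aluminium knob on the movable jaw's cross bar, at z = 45 mm; knob 20 mm in diameter, top at z = 56 mm, at vise y = 0, x = -68 mm plus the jaw value. Pinch it from above across the vise's y (or push it) and move it along the vise's +x to close the jaw. Axes as the vise's.
- ipa_bottle: Bystander: white dispenser bottle with a black cap, 50 mm in diameter, 136 mm high, standing behind the work. Origin: centre of its underside. To be left where it is. To the right of it (y below 0.03 m) a tall instrument rack stands behind the work from about x = 0.62 m on; keep the arm and gripper on the near side of that, also when swinging between places.
- yellow_meter: Bystander: yellow hand-held multimeter lying on its back behind the work, 149 x 69 mm, up to 60 mm high. Origin: centre of its underside, long axis x. To be left where it is.

How it is judged:
On the way, in this order (a step that is already met when the one before it is completed fails the run):
1. the largest box stands on the support bars between the jaws, let go (z of amp_box in the frame of vise between 0.013 and 0.021 m and y of amp_box in the frame of vise between -0.019 and 0.019 m and angle between the y axis of amp_box and the y axis of vise, either way round below 0.1 rad and angle between amp_box's own z axis and vertical below 0.06 rad and x of amp_box in the frame of vise between 0.006 and 0.036 m and contact force between the fingers and amp_box below 0.3 N), for 0.2 s.
2. the movable jaw is shut on it and holds it against the fixed jaw (z of amp_box in the frame of vise between 0.013 and 0.021 m and y of amp_box in the frame of vise between -0.019 and 0.019 m and angle between the y axis of amp_box and the y axis of vise, either way round below 0.1 rad and angle between amp_box's own z axis and vertical below 0.06 rad and x of amp_box in the frame of vise between 0.0265 and 0.0335 m and value of joint jaw above 0.0235 m), for 0.2 s.
3. the middle-length box lies centred on the largest, let go (all of step 2 and z of bias_box in the frame of amp_box between 0.028 and 0.036 m and x of bias_box in the frame of amp_box between -0.01 and 0.01 m and y of bias_box in the frame of amp_box between -0.012 and 0.026 m and angle between bias_box's own z axis and vertical below 0.06 rad and angle between the y axis of bias_box and the y axis of amp_box, either way round below 0.2 rad and contact force between the fingers and bias_box below 0.3 N), for 0.2 s.
4. the shortest box lies centred on the middle one, let go (all of step 2 and z of bias_box in the frame of amp_box between 0.028 and 0.036 m and x of bias_box in the frame of amp_box between -0.01 and 0.01 m and y of bias_box in the frame of amp_box between -0.012 and 0.026 m and angle between each of bias_box, att_box's own z axis and vertical below 0.06 rad and angle between the y axis of bias_box and the y axis of amp_box, either way round below 0.2 rad and z of att_box in the frame of bias_box between 0.026 and 0.034 m and x of att_box in the frame of bias_box between -0.01 and 0.01 m and y of att_box in the frame of bias_box between -0.012 and 0.026 m and angle between the y axis of att_box and the y axis of bias_box, either way round below 0.2 rad and contact force between the fingers and att_box below 0.3 N), for 0.2 s.
5. the heat sink stands centred on top, fins up, let go (all of step 2 and z of bias_box in the frame of amp_box between 0.028 and 0.036 m and x of bias_box in the frame of amp_box between -0.01 and 0.01 m and y of bias_box in the frame of amp_box between -0.012 and 0.026 m and angle between each of bias_box, att_box, heatsink's own z axis and vertical below 0.06 rad and angle between the y axis of bias_box and the y axis of amp_box, either way round below 0.2 rad and z of att_box in the frame of bias_box between 0.026 and 0.034 m and x of att_box in the frame of bias_box between -0.01 and 0.01 m and y of att_box in the frame of bias_box between -0.012 and 0.026 m and angle between the y axis of att_box and the y axis of bias_box, either way round below 0.2 rad and z of heatsink in the frame of att_box between 0.022 and 0.03 m and x of heatsink in the frame of att_box between -0.01 and 0.01 m and y of heatsink in the frame of att_box between -0.005 and 0.019 m and (angle between the x axis of heatsink and the x axis of att_box, either way round below 0.2 rad or angle between the x axis of heatsink and the y axis of att_box, either way round below 0.2 rad) and contact force between the fingers and heatsink below 0.3 N), for 0.2 s.
At the end, for the whole second after the job is handed in: Largest box flat on the bars, square to 0.1 rad, against the fixed jaw to 3.5 mm, jaw joint over 0.0235; then middle box, short box and heat sink in that order, each level, within 10 mm across and 12 mm along of the centre of the one below, turned under 0.2 rad; all released, at rest (all of step 5 and linear speed of each of amp_box, bias_box, att_box, heatsink below 0.02 m/s and angular speed of each of amp_box, bias_box, att_box, heatsink below 0.15 rad/s and contact force between the fingers and amp_box below 0.3 N and contact force between the fingers and bias_box below 0.3 N and contact force between the fingers and att_box below 0.3 N); the robot touches nothing.
It fails at once if the bottle or the hand-held meter is moved more than 25 mm or tipped over (distance of any of ipa_bottle, yellow_meter from where it was at the start of the episode above 0.025 m or angle between ipa_bottle's own z axis and vertical above 0.5 rad).
It also fails if it takes over 118 s, if anything falls off the work surface, if the arm or the gripper's body presses on something with over 40 N, if the wrist force passes 120 N, or if a joint passes its speed limit or range.

## Robot

A 6-joint arm with a two-finger parallel gripper is mounted at the origin on a cart in front of the work surface, level with it; the furniture and walls round the work are solid. World frame = base frame: x ahead of the robot, y to its left, z up, the work surface at z = 0. Lengths are in m, angles in rad, forces in N, time in s.
With the tool pointing down it reaches from about 0.375 to 0.975 m from the base axis. Payload 3.8 kg.
Tool frame: the origin (TCP) lies midway between the tips of the shut fingers; the grasp point (between the pads) lies 19 mm behind it (env.grip_point_offset is the distance from the TCP to the grasp point, in m); z points along the fingers, y is the line along which they close (so a half turn about z gives the same grasp; the last joint's range is limited). The gripper opens to 85 mm and grips with 20 to 120 N. Pads are 22 mm wide; open, the fingers measure 114 mm over their backs; the gripper's body (76 mm by 85 mm) begins 54 mm behind the grasp point. The pads swing forward as they close: fully open they stand 13 mm farther back than shut.
Start: joints at [-1.193, 0.264, 1.604, -0, 1.274, -0.037], TCP at [0.272, -0.618, 0.231] pointing down, gripper open.
Joint ranges: [-2.63, 2.63], [-0.94, 2.18], [0.31, 2.57], [-1.31, 4.45], [0, 2.66], [-2.55, 2.55]. Speed limits (rad/s): [2.57, 2.57, 3.14, 3.14, 3.14, 3.14].

## Interface

Orientations are given as a 3x3 rotation matrix whose columns are the frame's x, y, z axes.
In Python, from plant import env, imaging, finder gives the robot as it stands.
- The arm moves only by the tool arm_command, never from a script. Its argument "commands" is a list that holds one entry, the list of rows, each a list of 7 numbers: the opening, from 0 (shut) to 1 (fully open), then the shift along the tool's x, y, z in m, then the turn, a rotation vector about the tool's x, y, z in units of 10 degrees (1.0 is 10 degrees). In form: [[[fingers, x, y, z, wx, wy, wz], ...]]. A call has 1 to 10 rows; each row shifts and turns the commanded pose from where the row before left it, along the tool's axes as they then stand; what a row does not reach is not made up. A row lasts 1/8 s, in which the tool goes at most 62.5 mm and 10.7 degrees, less where a joint would pass 70% of its speed; a pose out of reach is approached as far as the arm can. A call with a gripper value outside its range is refused whole. The fingers move at their own pace and stop on an object; the grip force is fixed at half the most. Time passes only in rows, so rows that do not move let the fingers close. It gives the time, the measured TCP pose, the force, the opening and the grip force at its end, in the units of the state.
- env.get_state(): the state, without advancing time (a new reading comes with each control period).
- imaging.read_camera(name): name is "scene" or "side" or "wrist"; returns a dict with "color" (400x640x3 uint8, red, green, blue), "fx", "fy", "cx", "cy" (pixels), "dist" ([k1, k2, p1, p2, k3] as OpenCV has them; the pictures are not rectified), "eye" and "attitude" of the camera in the world. Camera axes: x right, y down, z forward; pixel columns grow to the right and rows downward; lengths in m; the calibration is good to about 2 mm. A picture is of the moment at which its call begins. There is no depth.
- env.sign_off(): hands the job in; it is judged then, once.
Trained networks look in the newest picture that a camera, given by its name, has taken for a name from the list of things; names that differ only in an ending like _2 or _b are one class to them, and where a whole thing is asked for, a point or a joint stands for the part that bears it (a point fixed in the world has none). Each returns a list of dicts, best first, with "confidence" (0 to 1); they miss things now and then, are a little off and sometimes report something else, mostly with a low value. They report only what shows in the picture. A call takes as long as a camera call.
- finder.find_in(camera, name): "centre" ([x, y, z] in m, in world coordinates, good to about 4 mm: the middle of the surface that is visible of it).
The state is a dict: "time_s": time; "qpos": joint angles; "dq": joint speeds; "joint_efforts": joint torques, N m; "tcp_pos": TCP position; "eef_rot": TCP orientation; "contact_force": force on the tool from outside, world axes, zero at the start; "ft_torque": the same for the moment, N m; "finger_gap": finger opening in m; "gripper_force": force on a finger pad.
Only numpy, scipy, OpenCV 4.12 (cv2) and the standard library are available. Lean on these libraries where they do the work, as an engineer would, in place of code of your own. Each camera call takes 0.05 s, during which the arm holds its last target. There are 200 camera calls.

## Working session

There is one attempt and no reset: what is moved stays moved. The work goes in short steps, Python scripts to look and compute and a tool call to move; the robot and the scene stay as the last step left them, time stands still between calls to the robot, and variables do not carry over. Pictures are saved under pics/ and viewed, at most 16 in all, crops included, and the job is handed in when it is done.

Besides the shell and the picture viewer there is one more tool, called after "Request:" in YAML: its name, and indented under it one key for each argument. arm_command: Moves the arm, as the interface text tells. Its arguments: {"type":"object","properties":{"commands":{"type":"array"}},"required":["commands"]}

```bash
ls; mkdir -p pics; cat > h.py <<'E'
import numpy as np, cv2
from plant import env, imaging, finder
def cam(n):
    return imaging.read_camera(n)
def K(c): return np.array([[c['fx'],0,c['cx']],[0,c['fy'],c['cy']],[0,0,1.]])
def to_plane(c,uv,z):
    p=cv2.undistortPoints(np.array(uv,float).reshape(-1,1,2),K(c),np.array(c['dist'],float)).reshape(-1,2)
    d=np.c_[p,np.ones(len(p))]@np.array(c['attitude']).T; e=np.array(c['eye'])
    return e+d*((z-e[2])/d[:,2])[:,None]
def proj(c,P):
    R=np.array(c['attitude']);X=(np.array(P,float)-np.array(c['eye']))@R
    return cv2.projectPoints(X,np.zeros(3),np.zeros(3),K(c),np.array(c['dist'],float))[0].reshape(-1,2)
def save(c,n,crop=None,s=1):
    im=c['color'][:,:,::-1]
    if crop: x0,y0,x1,y1=crop; im=im[y0:y1,x0:x1]
    cv2.imwrite('pics/'+n,cv2.resize(im,None,fx=s,fy=s,interpolation=cv2.INTER_CUBIC))
E
python3 - <<'E'
from h import *
s=env.get_state(); print(s['tcp_pos'],np.round(s['eef_rot'],3).tolist(),s['finger_gap'],env.grip_point_offset)
for n in ['scene','side']:
    c=cam(n); save(c,n+'0.png',s=1.25); print(n,np.round(c['eye'],3),np.round(c['attitude'],2).tolist(),c['fx'])
    for o in ['amp_box','bias_box','att_box','heatsink','vise','jaw','jaw_knob','ipa_bottle','yellow_meter']:
        print(o,[(np.round(r['centre'],3).tolist(),round(r['confidence'],2)) for r in finder.find_in(n,o)[:2]])
E
```

```text
pics
[ 0.27175727 -0.61707647  0.22995246] [[0.915, 0.403, -0.001], [0.403, -0.915, 0.002], [0.0, -0.002, -1.0]] 0.08554598866246234 0.0187
scene [-0.47   0.504  0.684] [[-0.47, -0.44, 0.77], [-0.88, 0.21, -0.42], [0.02, -0.87, -0.48]] 455.3336898382517
amp_box []
bias_box [([0.467, 0.056, 0.03], 0.91)]
att_box [([0.355, 0.271, 0.028], 0.82)]
heatsink [([0.493, -0.061, 0.018], 0.55)]
vise [([0.545, -0.418, 0.012], 0.42)]
jaw [([0.464, 0.055, 0.032], 0.27)]
jaw_knob []
ipa_bottle [([0.643, 0.152, 0.063], 0.63), ([0.64, 0.284, 0.036], 0.62)]
yellow_meter [([0.639, 0.279, 0.039], 0.79)]
side [ 0.255 -1.399  0.582] [[0.98, -0.07, 0.2], [-0.21, -0.35, 0.91], [0.0, -0.94, -0.35]] 486.6494655090422
amp_box [([0.483, -0.262, 0.029], 0.74)]
bias_box [([0.482, 0.021, 0.029], 0.88)]
att_box []
heatsink [([0.48, -0.107, 0.026], 0.89), ([0.429, -0.405, 0.024], 0.36)]
vise [([0.473, -0.406, 0.009], 0.77)]
jaw [([0.427, -0.4, 0.031], 0.97), ([0.474, -0.404, 0.008], 0.18)]
jaw_knob [([0.429, -0.406, 0.023], 0.87), ([0.483, -0.264, 0.032], 0.47)]
ipa_bottle [([0.638, 0.135, 0.042], 0.57)]
yellow_meter [([0.645, 0.253, 0.025], 0.72)]
```

View pics/scene0.png

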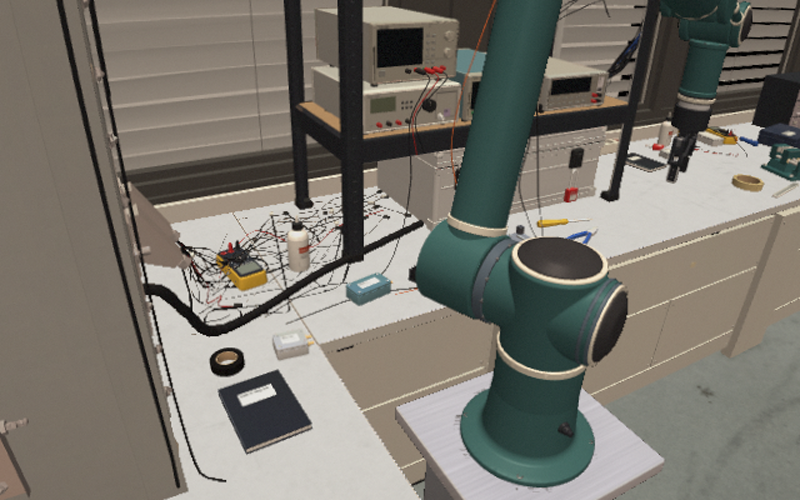

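View pics/side0.png

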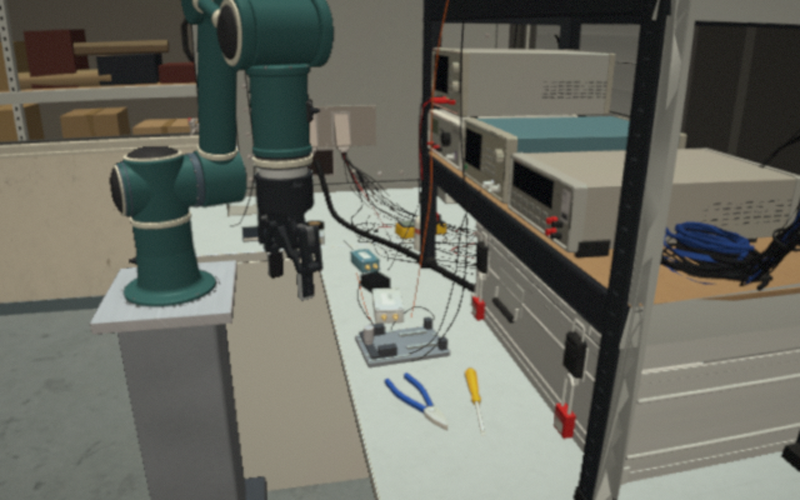

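The side view shows the vise at about (400,345), the light box at (388,303), the heat sink at (375,282) and the blue box at (365,260). The scene view shows the short box at (292,345), the meter at (242,268) and the bottle at (298,247). Next I move above the vise and amp box and square the tool up.

Request:
arm_command:
  commands:
    - [[1,0.043,-0.031,-0.01,0,0,-0.945],[1,0.0475,-0.023,-0.01,0,0,-0.945],[1,0.0505,-0.015,-0.01,0,0,-0.945],[1,0.0525,-0.0065,-0.01,0,0,-0.945],[1,0.053,0.002,-0.01,0,0,-0.945],[1,0.052,0.011,-0.01,0,0,-0.945],[1,0.049,0.019,-0.01,0,0,-0.945],[1,0,0,0,0,0,0],[1,0,0,0,0,0,0]]

```text
time_s: 2.12
tcp_pos: [0.4612, -0.2997, 0.3013]
eef_rot: [[0.001, 1.0, -0.0], [1.0, -0.001, -0.001], [-0.001, -0.0, -1.0]]
contact_force: [-0.4, 0.5, -0.7]
finger_gap: 0.0854
gripper_force: 0.0
```

```bash
python3 - <<'E'
from h import *
s=env.get_state(); print(s['tcp_pos'],np.round(s['eef_rot'],3).tolist(),s['time_s'],np.round(s['qpos'],2))
for n in ['wrist','side','scene']:
    c=cam(n); print(n,np.round(c['eye'],3),np.round(c['attitude'],2).tolist(),c['fx'])
    if n=='wrist':save(c,n+'1.png',s=1.25)
    for o in ['amp_box','bias_box','att_box','heatsink','vise','jaw','jaw_knob']:
        print(o,[(np.round(r['centre'],3).tolist(),round(r['confidence'],2)) for r in finder.find_in(n,o)[:2]])
E
```

```text
[ 0.46119972 -0.29973806  0.30132713] [[0.001, 1.0, -0.0], [1.0, -0.001, -0.001], [-0.001, -0.0, -1.0]] 2.125 [-0.62 -0.01  1.78 -0.    1.37 -0.62]
wrist [ 0.461 -0.218  0.444] [[1.0, -0.0, -0.0], [-0.0, -0.95, -0.32], [0.0, 0.32, -0.95]] 276.30819453359874
amp_box [([0.48, -0.227, 0.03], 0.61)]
bias_box []
att_box [([0.422, -0.386, 0.032], 0.64)]
heatsink [([0.478, -0.101, 0.012], 0.67), ([0.426, -0.386, 0.03], 0.55)]
vise [([0.48, -0.385, 0.014], 0.68)]
jaw [([0.424, -0.388, 0.03], 0.62)]
jaw_knob [([0.425, -0.388, 0.033], 0.7)]
side [ 0.255 -1.399  0.582] [[0.98, -0.07, 0.2], [-0.21, -0.35, 0.91], [0.0, -0.94, -0.35]] 486.6494655090422
amp_box [([0.48, -0.264, 0.034], 0.93)]
bias_box [([0.478, 0.02, 0.03], 0.9)]
att_box [([0.372, 0.236, 0.023], 0.72)]
heatsink [([0.427, -0.404, 0.031], 0.73), ([0.483, -0.107, 0.025], 0.63)]
vise [([0.471, -0.403, 0.011], 0.81), ([0.642, 0.134, 0.047], 0.46)]
jaw [([0.428, -0.401, 0.032], 0.97), ([0.479, 0.02, 0.03], 0.7)]
jaw_knob [([0.43, -0.405, 0.024], 0.91)]
scene [-0.47   0.504  0.684] [[-0.47, -0.44, 0.77], [-0.88, 0.21, -0.42], [0.02, -0.87, -0.48]] 455.3336898382517
amp_box []
bias_box [([0.465, 0.058, 0.033], 0.62)]
att_box [([0.529, -0.358, 0.014], 0.73), ([0.356, 0.27, 0.029], 0.7)]
heatsink []
vise [([0.533, -0.357, 0.01], 0.77)]
jaw []
jaw_knob [([0.642, 0.149, 0.058], 0.72)]
```

View pics/wrist1.png

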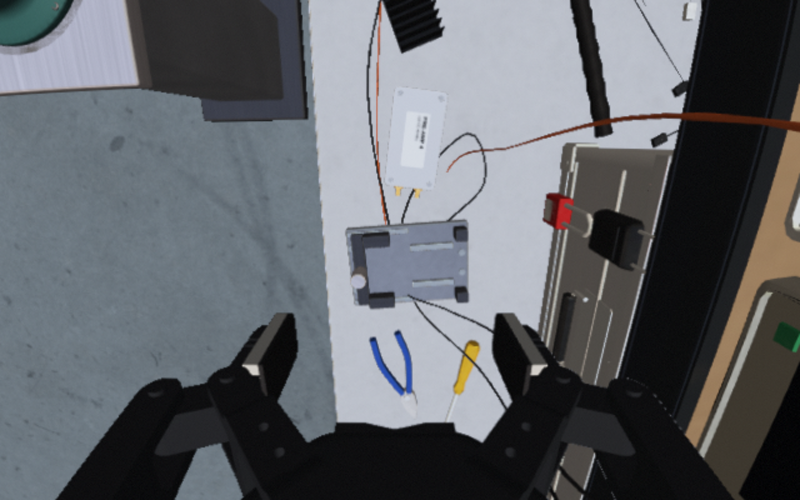

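The wrist view shows the vise at about (408,265), knob at (358,281), the amp box at (416,138) with its connectors toward the vise, and the heat sink at the top (412,20). I'll crop in to get corners.

```bash
python3 - <<'E'
from h import *
c=cam('wrist'); save(c,'w2.png',(265,60,390,255),3.05)
E
```

```text
(no output)
```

View pics/w2.png

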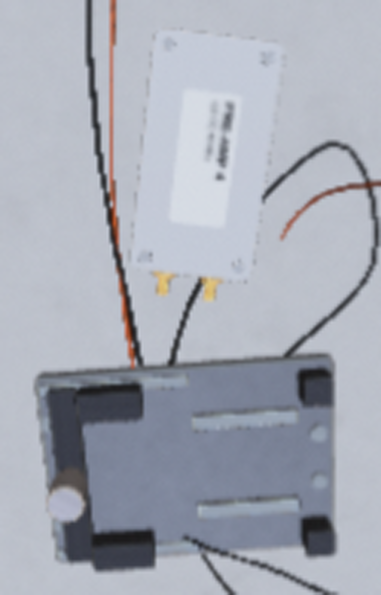

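```bash
cat >> h.py <<'E'
from scipy.optimize import least_squares
def fit(c,loc,uv,x0):
    """pose x,y,yaw of local points loc seen at uv"""
    loc=np.array(loc,float);uv=np.array(uv,float)
    def W(p):
        a=p[2];R=np.array([[np.cos(a),-np.sin(a)],[np.sin(a),np.cos(a)]])
        return np.c_[loc[:,:2]@R.T+p[:2],loc[:,2]]
    r=least_squares(lambda p:(proj(c,W(p))-uv).ravel(),x0)
    return r.x,np.round(r.fun.reshape(-1,2),1).tolist()
E
python3 - <<'E'
from h import *
c=cam('wrist'); u=lambda L:np.array(L)/3.05+[265,60]
V,r=fit(c,[(-.08,.056,.012),(.08,.056,.012),(.08,-.056,.012),(-.08,-.056,.012)],u([(38,376),(333,356),(336,550),(58,562)]),[.47,-.4,0]);print('vise',V,r)
A,r=fit(c,[(-.03,.062,.032),(.03,.062,.032),(.03,-.048,.032),(-.03,-.048,.032)],u([(155,30),(286,45),(250,283),(132,265)]),[.48,-.25,0]);print('amp',A,r)
k=to_plane(c,u([(68,502)]),.056)[0];print('knob',k)
a=V[2];R=np.array([[np.cos(a),-np.sin(a)],[np.sin(a),np.cos(a)]])
print('knob in vise',R.T@(k[:2]-V[:2])); 
b=A[2];print('amp mid',A[:2]+.007*np.array([-np.sin(b),np.cos(b)]))
print('seat',V[:2]+R@[.03,0],'target',V[:2]+R@[.023,0])
E
```

```text
vise [ 0.48161728 -0.39078068  0.06261205] [[-0.7, 0.0], [1.2, 0.5], [-0.2, -0.9], [-0.3, 0.5]]
amp [ 0.48470503 -0.23614429 -0.11545993] [[0.1, -1.0], [0.3, -0.4], [0.4, 0.2], [-0.8, 1.5]]
knob [ 0.41787581 -0.39324121  0.056     ]
knob in vise [-0.06377053  0.00153267]
amp mid [ 0.48551146 -0.2291909 ]
seat [ 0.51155849 -0.38890354] target [ 0.50457221 -0.38934154]
```

Request:
arm_command:
  commands:
    - [[1,0.0333,0.012,0.02,0,0,0],[1,0.0333,0.012,0.02,0,0,0.66],[1,0,0,0.058,0,0,0],[1,0,0,0.058,0,0,0],[1,0,0,0.056,0,0,0],[1,0,0,0.045,0,0,0],[1,0,0,0.04,0,0,0],[1,0,0,0,0,0,0],[0,0,0,0,0,0,0],[0,0,0,0,0,0,0]]

```text
time_s: 4.68
tcp_pos: [0.4877, -0.2344, 0.0073]
eef_rot: [[0.116, 0.993, 0.004], [0.993, -0.116, -0.002], [-0.002, 0.005, -1.0]]
contact_force: [1.4, -0.7, -1.9]
finger_gap: 0.0587
gripper_force: 66.3
```

Request:
arm_command:
  commands:
    - [[0,0,0,0,0,0,0],[0,0,0,0,0,0,0],[0,0,0,0,0,0,0]]

```text
time_s: 5.05
tcp_pos: [0.4876, -0.2343, 0.0069]
eef_rot: [[0.116, 0.993, 0.004], [0.993, -0.116, -0.002], [-0.002, 0.005, -1.0]]
contact_force: [0.3, 0.9, 7.7]
finger_gap: 0.0588
gripper_force: 67.3
```

Request:
arm_command:
  commands:
    - [[0,0,0,-0.055,0,0,-0.512],[0,0,0,-0.055,0,0,-0.512],[0,-0.0513,0.0018,0,0,0,0],[0,-0.0513,0.0018,0,0,0,0],[0,-0.0513,0.0018,0,0,0,0],[0,0,0,0,0,0,0],[0,0,0,0,0,0,0]]

```text
time_s: 5.92
tcp_pos: [0.4998, -0.3859, 0.1141]
eef_rot: [[-0.061, 0.998, -0.001], [0.998, 0.061, 0.001], [0.001, -0.0, -1.0]]
contact_force: [-0.5, 1.6, -1.6]
finger_gap: 0.0588
gripper_force: 66.3
```

```bash
python3 - <<'E'
from h import *
c=cam('wrist'); save(c,'w3.png',s=1.25)
c=cam('side'); save(c,'s3.png',(240,180,400,310),4)
E
```

```text
(no output)
```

View pics/w3.png

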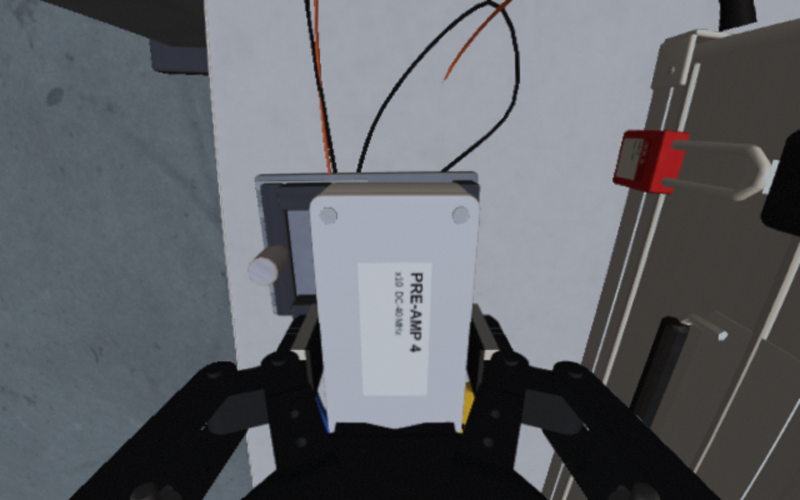

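The box is held square with the vise below it. Plate far corners are at about (258,178) and (478,175), the knob top at (262,270), and the lid's far corners at (312,197) and (480,197). I'll recheck the alignment from this view.

```bash
python3 - <<'E'
from h import *
c=cam('wrist');u=lambda L:np.array(L)/1.25
p=to_plane(c,u([(258,178),(478,175)]),.012);print('pred',[.48162+0.08*s*.998-.056*.0626 for s in(-1,1)],[-.39078+.08*s*.0626+.056 for s in (-1,1)]);print(p)
print('knob',to_plane(c,u([(262,270)]),.056))
print('lid',to_plane(c,u([(312,197),(480,197)]),.139))
s=env.get_state();print(s['tcp_pos'])
E
```

```text
pred [0.3982744, 0.5579544] [-0.33978800000000003, -0.329772]
[[ 0.40026719 -0.34105364  0.012     ]
 [ 0.55509246 -0.32945633  0.012     ]]
knob [[ 0.41626128 -0.39219305  0.056     ]]
lid [[ 0.46762473 -0.32731065  0.139     ]
 [ 0.52542578 -0.32367203  0.139     ]]
[ 0.50007266 -0.38493355  0.11412456]
```

View pics/s3.png

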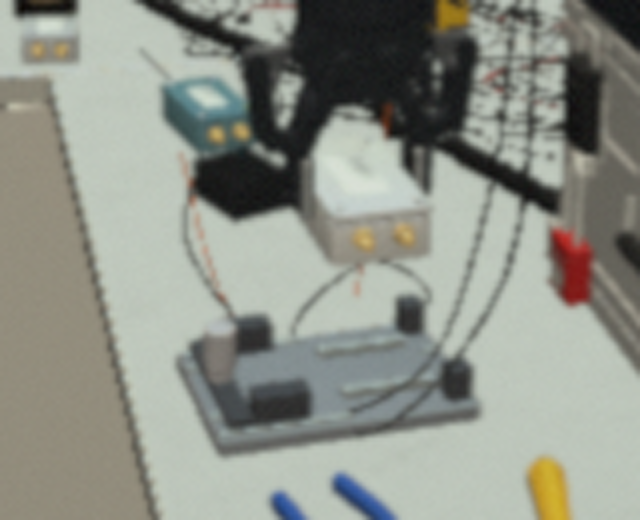

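Request:
arm_command:
  commands:
    - [[0,0,0,0.04,0,0,0],[0,0,0,0.03,0,0,0],[0,0,0,0.013,0,0,0],[0,0,0,0.004,0,0,0],[0,0,0,0.002,0,0,0],[0,0,0,0,0,0,0]]

```text
time_s: 6.82
tcp_pos: [0.5011, -0.387, 0.0266]
eef_rot: [[-0.062, 0.998, 0.002], [0.998, 0.062, -0.001], [-0.001, 0.002, -1.0]]
contact_force: [1.2, -0.4, -1.0]
finger_gap: 0.0589
gripper_force: 66.4
```

Request:
arm_command:
  commands:
    - [[0,0,0,0.0015,0,0,0],[0,0,0,0,0,0,0],[1,0,0,0,0,0,0],[1,0,0,0,0,0,0],[1,0,0,0,0,0,0],[1,0,0,-0.03,0,0,0],[1,0,0,-0.05,0,0,0],[1,0,0,-0.05,0,0,0],[1,0,0,0,0,0,0]]

```text
time_s: 7.95
tcp_pos: [0.5034, -0.389, 0.16]
eef_rot: [[-0.062, 0.998, 0.008], [0.998, 0.062, -0.007], [-0.007, 0.008, -1.0]]
contact_force: [0.1, -0.6, -0.1]
finger_gap: 0.0854
gripper_force: 0.0
```

```bash
python3 - <<'E'
from h import *
c=cam('wrist'); save(c,'w4.png',s=1.25); print(env.get_state()['tcp_pos'])
E
```

```text
[ 0.50186265 -0.38765502  0.15688018]
```

View pics/w4.png

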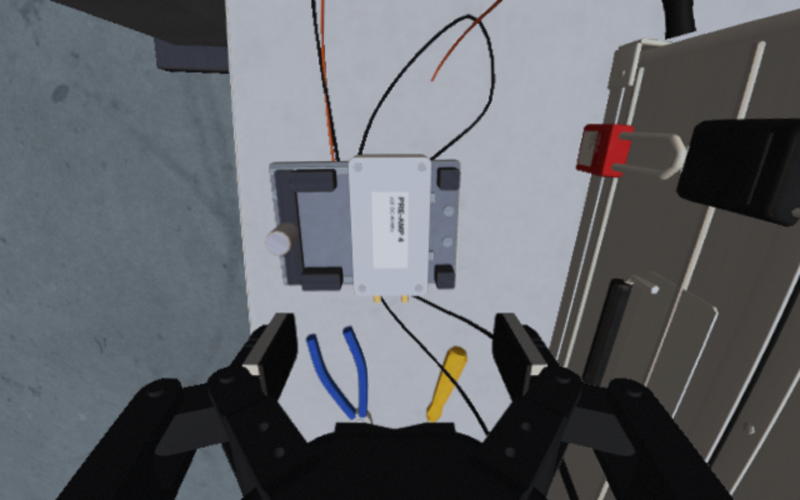

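The box stands on the bars, square with the vise, with the fingers clear. The knob is at (278,239) in this view. Next I go to the knob with the fingers half open.

Request:
arm_command:
  commands:
    - [[0.5,0,-0.0425,0,0,0,0],[0.5,0,-0.0425,0,0,0,0],[0.5,0,0,0.035,0,0,0],[0.5,0,0,0.025,0,0,0],[0.5,0,0,0,0,0,0]]

```text
time_s: 8.62
tcp_pos: [0.4126, -0.3889, 0.0895]
eef_rot: [[-0.062, 0.998, -0.006], [0.998, 0.062, 0.006], [0.007, -0.006, -1.0]]
contact_force: [-0.4, -0.7, 0.3]
finger_gap: 0.0427
gripper_force: 0.0
```

```bash
python3 - <<'E'
from h import *
c=cam('wrist'); save(c,'w5.png',s=1.25); s=env.get_state();print(s['tcp_pos'],s['finger_gap'])
c=cam('side');print([(np.round(r['centre'],3).tolist(),round(r['confidence'],2)) for r in finder.find_in('side','jaw_knob')[:2]])
E
```

```text
[ 0.413941   -0.39015126  0.0914244 ] 0.04264634280780488
[([0.428, -0.406, 0.027], 0.79)]
```

View pics/w5.png

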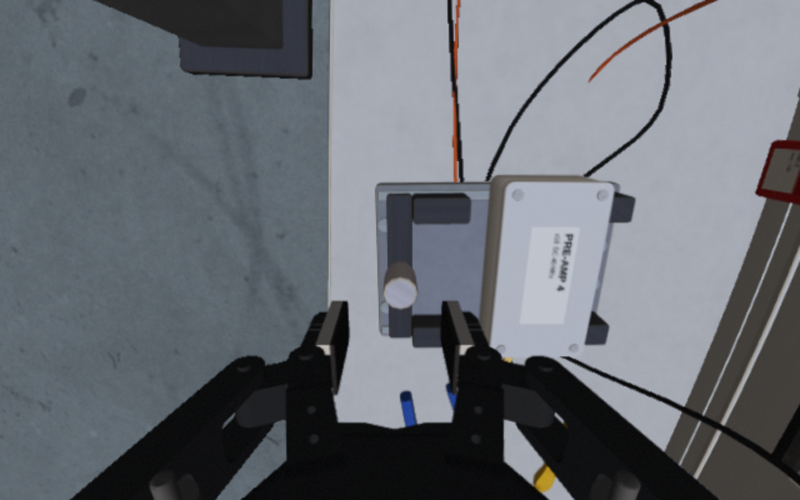

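The half-open fingers are centred on the knob (top at (399,291), finger midline near 397). I go down and pinch.

Request:
arm_command:
  commands:
    - [[0.5,-0.002,0.001,0.03,0,0,0],[0.5,0,0,0.03,0,0,0],[0.5,0,0,0,0,0,0],[0.5,0,0,0,0,0,0],[0,0,0,0,0,0,0],[0,0,0,0,0,0,0],[0,0,0,0,0,0,0]]

```text
time_s: 9.65
tcp_pos: [0.4174, -0.3947, 0.0359]
eef_rot: [[-0.062, 0.998, 0.002], [0.998, 0.062, -0.002], [-0.002, 0.002, -1.0]]
contact_force: [-0.9, 1.3, 5.6]
finger_gap: 0.0177
gripper_force: 58.6
```

Request:
arm_command:
  commands:
    - [[0,0,0.006,0,0,0,0],[0,0,0.006,0,0,0,0],[0,0,0.006,0,0,0,0],[0,0,0.002,0,0,0,0],[0,0,0.001,0,0,0,0],[0,0,0,0,0,0,0],[0,0,0,0,0,0,0]]

```text
time_s: 10.52
tcp_pos: [0.4377, -0.3932, 0.036]
eef_rot: [[-0.062, 0.998, 0.0], [0.998, 0.062, -0.002], [-0.002, 0.0, -1.0]]
contact_force: [-3.6, 0.8, 7.3]
finger_gap: 0.0174
gripper_force: 58.8
```

Moved 20 mm; about 2 mm remain.

Request:
arm_command:
  commands:
    - [[0,0,0.001,0,0,0,0],[0,0,0.001,0,0,0,0],[0,0,0.001,0,0,0,0],[0,0,0,0,0,0,0],[0,0,0,0,0,0,0]]

```text
time_s: 11.15
tcp_pos: [0.4383, -0.3932, 0.0359]
eef_rot: [[-0.063, 0.998, -0.004], [0.998, 0.063, -0.001], [-0.001, -0.004, -1.0]]
contact_force: [-10.9, -0.2, 10.6]
finger_gap: 0.0175
gripper_force: 59.4
```

Request:
arm_command:
  commands:
    - [[0,0,0.002,0,0,0,0],[0,0,0.002,0,0,0,0],[0,0,0,0,0,0,0],[0,0,0,0,0,0,0]]

```text
time_s: 11.65
tcp_pos: [0.4385, -0.3931, 0.0359]
eef_rot: [[-0.064, 0.998, -0.011], [0.998, 0.064, -0.0], [0.001, -0.011, -1.0]]
contact_force: [-23.8, -3.0, 18.1]
finger_gap: 0.0174
gripper_force: 60.7
```

Request:
arm_command:
  commands:
    - [[0,0,-0.004,0,0,0,0],[0,0,0,0,0,0,0],[0.5,0,0,0,0,0,0],[0.5,0,0,0,0,0,0],[0.5,0,0,-0.03,0,0,0],[1,0,0.02,-0.06,0,0,0],[1,0,0.04,-0.06,0,0,0],[1,0,0,0,0,0,0],[1,0,0,0,0,0,0]]

```text
time_s: 12.78
tcp_pos: [0.4951, -0.3883, 0.175]
eef_rot: [[-0.063, 0.998, 0.0], [0.998, 0.063, 0.0], [0.0, 0.0, -1.0]]
contact_force: [-0.7, -0.0, -2.0]
finger_gap: 0.0852
gripper_force: 0.0
```

```bash
python3 - <<'E'
from h import *
c=cam('wrist'); save(c,'w6.png',(190,80,410,280),3); s=env.get_state();print(s['tcp_pos'],s['eef_rot'])
E
```

```text
[ 0.49404827 -0.38784079  0.17361101] [[-0.06241676  0.99804829 -0.00193776]
 [ 0.99804863  0.06241996  0.00163713]
 [ 0.00175488 -0.00183179 -0.99999678]]
```

View pics/w6.png

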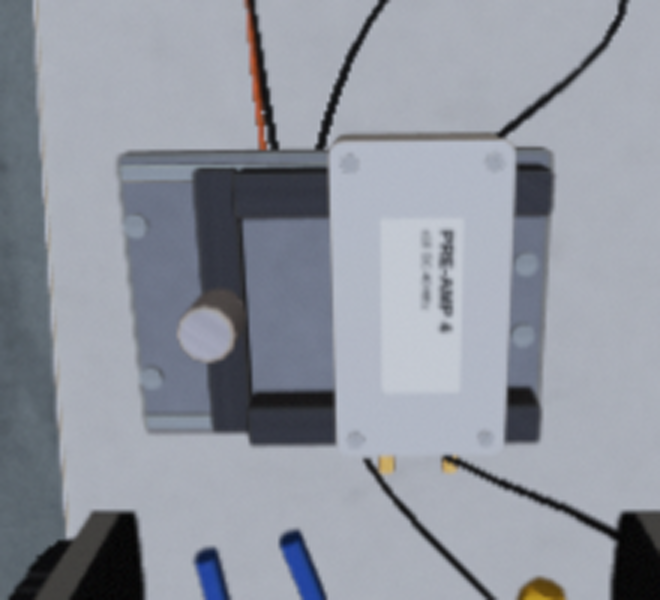

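The jaw is shut: the box touches both fixed posts on the right and both prongs on the left, lid corners at about (330,138), (516,140), (505,455), (338,460) in the crop. Next I go to view the heat sink and bias box.

Request:
arm_command:
  commands:
    - [[1,0.0556,-0.0014,-0.014,0,0,0],[1,0.0556,-0.0014,-0.014,0,0,0],[1,0.0556,-0.0014,-0.014,0,0,0],[1,0.0556,-0.0014,-0.014,0,0,0],[1,0.0556,-0.0014,-0.014,0,0,0],[1,0.0556,-0.0014,-0.014,0,0,0],[1,0.0556,-0.0014,-0.014,0,0,0],[1,0,0,0,0,0,0],[1,0,0,0,0,0,0]]

```text
time_s: 13.95
tcp_pos: [0.4598, -0.0011, 0.2713]
eef_rot: [[-0.063, 0.998, -0.003], [0.998, 0.063, -0.0], [-0.0, -0.003, -1.0]]
contact_force: [-0.6, 0.1, -0.2]
finger_gap: 0.0853
gripper_force: 0.0
```

```bash
python3 - <<'E'
from h import *
c=cam('wrist'); save(c,'w7.png',(220,0,460,260),2.3); s=env.get_state();print(s['tcp_pos'],s['eef_rot'])
for o in ['bias_box','heatsink']:
        print(o,[(np.round(r['centre'],3).tolist(),round(r['confidence'],2)) for r in finder.find_in('wrist',o)[:2]])
E
```

```text
[ 0.46000756 -0.00167575  0.27136531] [[-6.14495055e-02  9.98105835e-01 -2.94964605e-03]
 [ 9.98110167e-01  6.14485504e-02 -4.13435233e-04]
 [-2.31400644e-04 -2.96947710e-03 -9.99995564e-01]]
bias_box [([0.483, 0.051, 0.028], 0.86)]
heatsink [([0.478, -0.085, 0.023], 0.89)]
```

View pics/w7.png

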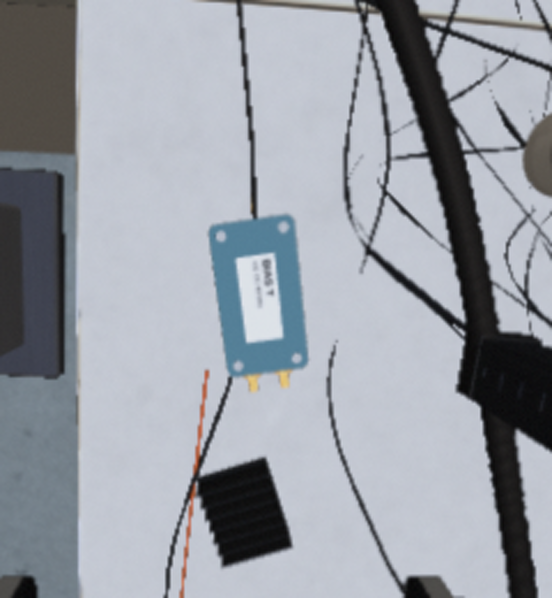

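The bias box lid corners are at about (208,228), (294,214), (308,362), (228,378) in the crop. The heat sink's fin tops are at (197,482), (267,458), (291,547), (224,566), with the fins running left to right.

```bash
python3 - <<'E'
from h import *
c=cam('wrist');u=lambda L:np.array(L)/2.3+[220,0]
B,r=fit(c,[(-.025,.052,.03),(.025,.052,.03),(.025,-.038,.03),(-.025,-.038,.03)],u([(208,228),(294,214),(308,362),(228,378)]),[.48,.05,0]);print('bias',B,r)
H,r=fit(c,[(-.025,.03,.03),(.025,.03,.03),(.025,-.03,.03),(-.025,-.03,.03)],u([(197,482),(267,458),(291,547),(224,566)]),[.48,-.1,.2]);print('hs',H,r)
def go(P,dl):
    s=env.get_state();R=np.array(s['eef_rot']);a=P[2]
    t=P[:2]+dl*np.array([-np.sin(a),np.cos(a)]);d=np.r_[t-s['tcp_pos'][:2],0]
    print('shift tool',np.round(R.T@d,4),'yawturn tool deg',-np.degrees(a-np.arctan2(-R[0,0],R[1,0])))
go(B,.005)
# amp from w6
c['eye']; 
E
```

```text
bias [0.48190638 0.04114503 0.20508173] [[-0.6, -1.1], [-0.3, -0.8], [0.7, 2.0], [0.3, 0.1]]
hs [ 0.48170831 -0.0912734   0.35787722] [[-0.9, 0.8], [0.9, 2.0], [0.9, -1.6], [-0.9, -1.4]]
shift tool [ 0.0469  0.0232 -0.    ] yawturn tool deg -8.323506745702629
```

Request:
arm_command:
  commands:
    - [[1,0.0469,0.0232,0.02,0,0,-0.83],[1,0,0,0.058,0,0,0],[1,0,0,0.058,0,0,0],[1,0,0,0.058,0,0,0],[1,0,0,0.043,0,0,0],[1,0,0,0.03,0,0,0],[1,0,0,0,0,0,0],[0,0,0,0,0,0,0],[0,0,0,0,0,0,0],[0,0,0,0,0,0,0]]

```text
time_s: 15.4
tcp_pos: [0.483, 0.0472, 0.0081]
eef_rot: [[-0.205, 0.979, 0.004], [0.979, 0.205, -0.0], [-0.001, 0.004, -1.0]]
contact_force: [-0.3, -1.0, 5.6]
finger_gap: 0.0488
gripper_force: 64.7
```

Request:
arm_command:
  commands:
    - [[0,0,0,0,0,0,0],[0,0,0,0,0,0,0]]

```text
time_s: 15.65
tcp_pos: [0.483, 0.0472, 0.0081]
eef_rot: [[-0.206, 0.979, 0.004], [0.979, 0.206, -0.0], [-0.001, 0.003, -1.0]]
contact_force: [-1.0, -1.9, 7.8]
finger_gap: 0.0488
gripper_force: 64.8
```

Request:
arm_command:
  commands:
    - [[0,0,0,-0.06,0,0,0.82],[0,-0.03,0,-0.05,0,0,0],[0,-0.0567,0,-0.01,0,0,0],[0,-0.0567,0,-0.01,0,0,0],[0,-0.0567,0,0,0,0,0],[0,-0.0567,0,0,0,0,0],[0,-0.0567,0.0011,0,0,0,0],[0,-0.0567,0,0,0,0,0],[0,-0.0567,0,0,0,0,0],[0,0,0,0,0,0,0]]

```text
time_s: 16.9
tcp_pos: [0.5095, -0.3828, 0.1364]
eef_rot: [[-0.06, 0.998, 0.001], [0.998, 0.06, -0.002], [-0.002, 0.001, -1.0]]
contact_force: [-0.5, 0.1, -2.8]
finger_gap: 0.049
gripper_force: 64.2
```

Request:
arm_command:
  commands:
    - [[0,0,0,0,0,0,0],[0,0,0,0,0,0,0]]

```text
time_s: 17.15
tcp_pos: [0.5093, -0.377, 0.1358]
eef_rot: [[-0.065, 0.998, -0.001], [0.998, 0.065, 0.001], [0.001, -0.001, -1.0]]
contact_force: [0.2, 0.1, -2.0]
finger_gap: 0.0487
gripper_force: 64.2
```

```bash
python3 - <<'E'
from h import *
c=cam('wrist'); save(c,'w8.png',(190,60,450,360),2); s=env.get_state();print(s['tcp_pos'],s['eef_rot'])
E
```

```text
[ 0.50946802 -0.37706479  0.13600746] [[-6.52106197e-02  9.97871467e-01 -3.32300971e-04]
 [ 9.97871371e-01  6.52107897e-02  5.29365623e-04]
 [ 5.49908460e-04 -2.97073365e-04 -9.99999805e-01]]
```

View pics/w8.png

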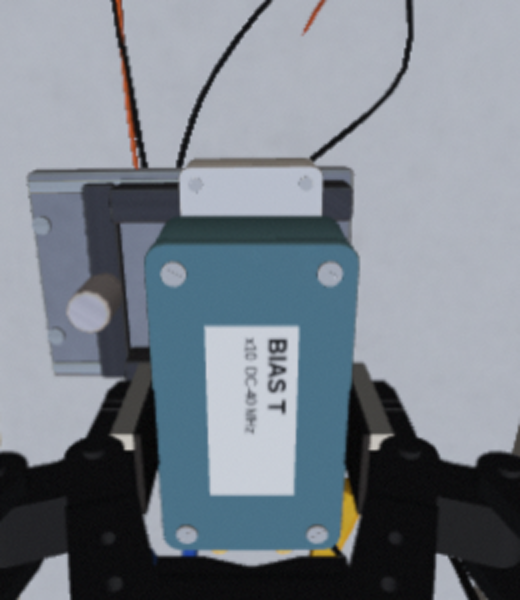

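Bias is held level over the clamped box. The amp lid's far corners are at (181,166) and (323,168), and the bias lid's at (147,246) and (358,246). I check the offset.

```bash
python3 - <<'E'
from h import *
c=cam('wrist');u=lambda L:np.array(L)/2+[190,60]
p=to_plane(c,u([(181,166),(323,168)]),.05);q=to_plane(c,u([(147,246),(358,246)]),.158)
print(p,p.mean(0),q,q.mean(0))
E
```

```text
[[ 0.47721247 -0.3276957   0.05      ]
 [ 0.53549729 -0.32470296  0.05      ]] [ 0.50635488 -0.32619933  0.05      ] [[ 0.48255296 -0.33123132  0.158     ]
 [ 0.53035435 -0.32810847  0.158     ]] [ 0.50645366 -0.3296699   0.158     ]
```

Request:
arm_command:
  commands:
    - [[0,-0.002,0.001,0.035,0,0,0],[0,0,0,0.025,0,0,0],[0,0,0,0.012,0,0,0],[0,0,0,0.004,0,0,0],[0,0,0,0.002,0,0,0],[0,0,0,0,0,0,0],[0,0,0,0,0,0,0]]

```text
time_s: 18.12
tcp_pos: [0.5112, -0.381, 0.0591]
eef_rot: [[-0.064, 0.998, 0.001], [0.998, 0.064, -0.001], [-0.001, 0.001, -1.0]]
contact_force: [-0.2, 0.3, -1.9]
finger_gap: 0.0486
gripper_force: 64.1
```

Request:
arm_command:
  commands:
    - [[0,0,0,0.0015,0,0,0],[0,0,0,0,0,0,0],[0,0,0,0,0,0,0]]

```text
time_s: 18.5
tcp_pos: [0.5112, -0.381, 0.0578]
eef_rot: [[-0.064, 0.998, 0.001], [0.998, 0.064, -0.001], [-0.001, 0.001, -1.0]]
contact_force: [-2.1, 1.0, 6.8]
finger_gap: 0.0485
gripper_force: 65.1
```

Request:
arm_command:
  commands:
    - [[1,0,0,0,0,0,0],[1,0,0,0,0,0,0],[1,0,0,0,0,0,0],[1,0,0,-0.04,0,0,0],[1,0,0,-0.06,0,0,0],[1,0.0552,-0.0085,-0.008,0,0,0],[1,0.0552,-0.0085,-0.008,0,0,0],[1,0.0552,-0.0085,-0.008,0,0,0],[1,0.0552,-0.0085,-0.008,0,0,0],[1,0.0552,-0.0085,-0.008,0,0,0]]

```text
time_s: 19.75
tcp_pos: [0.45, -0.1062, 0.1968]
eef_rot: [[-0.063, 0.998, 0.001], [0.998, 0.063, 0.0], [0.0, 0.001, -1.0]]
contact_force: [1.1, 1.9, 1.0]
finger_gap: 0.0856
gripper_force: 0.0
```

Request:
arm_command:
  commands:
    - [[1,0.0552,-0.0085,-0.008,0,0,0],[1,0.0552,-0.0085,-0.008,0,0,0],[1,0.0552,-0.0085,-0.008,0,0,0],[1,0.0552,-0.0085,-0.008,0,0,0],[1,0.0552,-0.0085,-0.008,0,0,0],[1,0.0552,-0.0085,-0.008,0,0,0],[1,0,0,0,0,0,0],[1,0,0,0,0,0,0],[1,0,0,0,0,0,0]]

```text
time_s: 20.88
tcp_pos: [0.3787, 0.2182, 0.2441]
eef_rot: [[-0.062, 0.998, -0.001], [0.998, 0.062, -0.001], [-0.001, -0.001, -1.0]]
contact_force: [-0.3, 0.4, 0.1]
finger_gap: 0.0853
gripper_force: 0.0
```

```bash
python3 - <<'E'
from h import *
c=cam('wrist'); s=env.get_state();print(s['tcp_pos'],np.round(s['eef_rot'],3).tolist(),np.round(s['qpos'],2))
r=finder.find_in('wrist','att_box')[:2]; print(r)
uv=proj(c,[r[0]['centre'] if r else (.355,.27,.026)])[0];x0=int(np.clip(uv[0]-75,0,490));y0=int(np.clip(uv[1]-75,0,250))
print(uv,x0,y0);save(c,'w9.png',(x0,y0,x0+150,y0+150),4)
E
```

```text
[0.37882935 0.21816062 0.24419386] [[-0.062, 0.998, -0.001], [0.998, 0.062, -0.001], [-0.001, -0.001, -1.0]] [ 0.47 -0.21  2.07 -0.    1.29  0.4 ]
[{'centre': [0.3697, 0.2708, 0.0225], 'confidence': 0.8}]
[311.19601888 127.56393751] 236 52
```

View pics/w9.png

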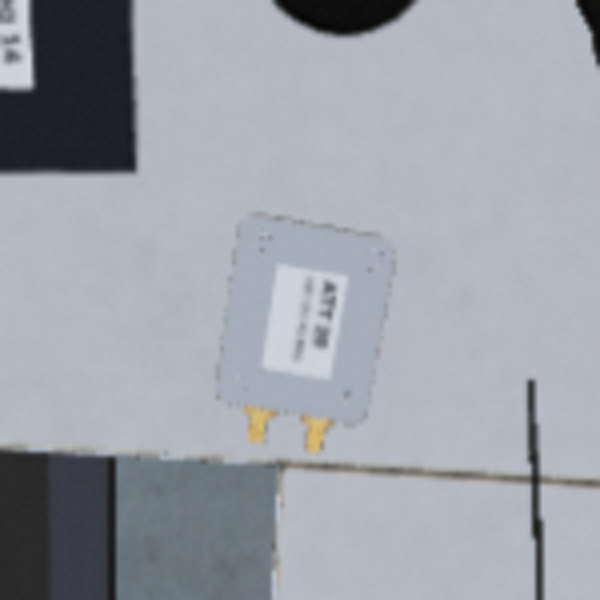

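The att box's lid corners are at about (239,208), (398,240), (366,430), (214,404) in this crop, with the connectors toward the robot's right.

```bash
cat >> h.py <<'E'
def go(P,dl):
    s=env.get_state();R=np.array(s['eef_rot']);a=P[2]
    t=P[:2]+dl*np.array([-np.sin(a),np.cos(a)]);d=np.r_[t-s['tcp_pos'][:2],0]
    print('shift tool',np.round(R.T@d,4),'yawturn tool deg',-np.degrees(a-np.arctan2(-R[0,0],R[1,0])))
E
python3 - <<'E'
from h import *
c=cam('wrist');u=lambda L:np.array(L)/4+[236,52]
B,r=fit(c,[(-.025,.037,.026),(.025,.037,.026),(.025,-.023,.026),(-.025,-.023,.026)],u([(239,208),(398,240),(366,430),(214,404)]),[.36,.27,0]);print('att',B,r)
go(B,.005)
E
```

```text
att [ 0.37065955  0.25783134 -0.10346866] [[0.3, 1.2], [0.0, 0.0], [-0.4, -0.8], [0.0, -0.5]]
shift tool [ 0.0449 -0.005  -0.    ] yawturn tool deg 9.446151794803798
```

Request:
arm_command:
  commands:
    - [[1,0.0449,-0.005,0.02,0,0,0.945],[1,0,0,0.058,0,0,0],[1,0,0,0.058,0,0,0],[1,0,0,0.045,0,0,0],[1,0,0,0.035,0,0,0],[1,0,0,0.024,0,0,0],[1,0,0,0,0,0,0],[0,0,0,0,0,0,0],[0,0,0,0,0,0,0],[0,0,0,0,0,0,0]]

```text
time_s: 22.28
tcp_pos: [0.3723, 0.2648, 0.0064]
eef_rot: [[0.101, 0.995, 0.003], [0.995, -0.101, 0.002], [0.002, 0.003, -1.0]]
contact_force: [0.0, -0.7, 6.0]
finger_gap: 0.0485
gripper_force: 64.1
```

Request:
arm_command:
  commands:
    - [[0,0,0,0,0,0,0],[0,0,0,0,0,0,0]]

```text
time_s: 22.52
tcp_pos: [0.3723, 0.2649, 0.0064]
eef_rot: [[0.101, 0.995, 0.003], [0.995, -0.101, 0.002], [0.002, 0.003, -1.0]]
contact_force: [-0.6, -0.9, 6.0]
finger_gap: 0.0485
gripper_force: 64.1
```

Request:
arm_command:
  commands:
    - [[0,0,0,-0.06,0,0,-0.474],[0,0,0,-0.06,0,0,-0.474],[0,-0.059,0.0089,-0.005,0,0,0],[0,-0.059,0.0089,-0.005,0,0,0],[0,-0.059,0.0089,-0.005,0,0,0],[0,-0.059,0.0089,-0.005,0,0,0],[0,-0.059,0.0089,-0.005,0,0,0],[0,-0.059,0.0089,-0.005,0,0,0],[0,-0.059,0.0089,-0.005,0,0,0],[0,-0.059,0.0089,-0.005,0,0,0]]

```text
time_s: 23.78
tcp_pos: [0.4721, -0.2044, 0.1651]
eef_rot: [[-0.064, 0.998, 0.001], [0.998, 0.064, -0.0], [-0.0, 0.001, -1.0]]
contact_force: [0.6, 0.8, -1.5]
finger_gap: 0.0483
gripper_force: 63.9
```

Request:
arm_command:
  commands:
    - [[0,-0.059,0.0089,0,0,0,0],[0,-0.059,0.0089,0,0,0,0],[0,-0.059,0.0089,0,0,0,0],[0,0,0,0,0,0,0],[0,0,0,0,0,0,0],[0,0,0,0,0,0,0]]

```text
time_s: 24.52
tcp_pos: [0.5098, -0.3759, 0.1644]
eef_rot: [[-0.065, 0.998, -0.001], [0.998, 0.065, 0.001], [0.001, -0.001, -1.0]]
contact_force: [0.4, 0.7, -0.7]
finger_gap: 0.049
gripper_force: 63.9
```

```bash
python3 - <<'E'
from h import *
c=cam('wrist'); save(c,'w10.png',(190,60,450,360),2); s=env.get_state();print(s['tcp_pos'],s['eef_rot'])
E
```

```text
[ 0.50996025 -0.37587289  0.16461991] [[-6.56742153e-02  9.97841065e-01 -3.25450225e-04]
 [ 9.97840994e-01  6.56743666e-02  4.78251338e-04]
 [ 4.98592562e-04 -2.93338794e-04 -9.99999833e-01]]
```

View pics/w10.png

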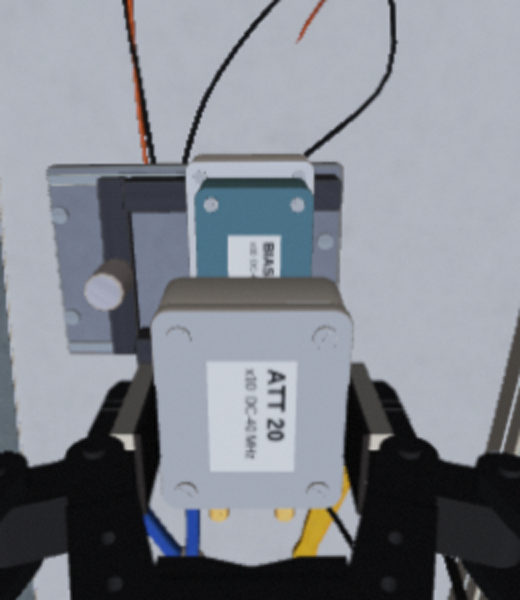

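The bias box sits squarely on the clamped box. Its lid's far corners are at about (196,187) and (312,188), and the held att lid's at (152,309) and (353,309).

```bash
python3 - <<'E'
from h import *
c=cam('wrist');u=lambda L:np.array(L)/2+[190,60]
d=np.array([-.0635,.998,0])
p=to_plane(c,u([(196,187),(312,188)]),.08);q=to_plane(c,u([(152,309),(353,309)]),.1646-.0064+.026)
print('bias',p.mean(0)-.052*d,'att',q.mean(0)-.037*d,p,q)
E
```

```text
bias [ 0.51151375 -0.385094    0.08      ] att [ 0.51039407 -0.38177676  0.1842    ] [[ 0.48429777 -0.33456465  0.08      ]
 [ 0.53212573 -0.33183136  0.08      ]] [[ 0.4839134  -0.34643504  0.1842    ]
 [ 0.53217575 -0.34326647  0.1842    ]]
```

Request:
arm_command:
  commands:
    - [[0,0,0.001,0.035,0,0,0],[0,0,0,0.025,0,0,0],[0,0,0,0.012,0,0,0],[0,0,0,0.004,0,0,0],[0,0,0,0.002,0,0,0],[0,0,0,0,0,0,0],[0,0,0,0,0,0,0]]

```text
time_s: 25.5
tcp_pos: [0.5117, -0.3778, 0.0875]
eef_rot: [[-0.064, 0.998, 0.001], [0.998, 0.064, -0.001], [-0.001, 0.001, -1.0]]
contact_force: [-0.0, -0.0, -1.6]
finger_gap: 0.0489
gripper_force: 63.9
```

Request:
arm_command:
  commands:
    - [[0,0,0,0.0015,0,0,0],[0,0,0,0,0,0,0],[0,0,0,0,0,0,0]]

```text
time_s: 25.88
tcp_pos: [0.5116, -0.3778, 0.0859]
eef_rot: [[-0.064, 0.998, 0.001], [0.998, 0.064, -0.001], [-0.001, 0.001, -1.0]]
contact_force: [-1.1, -0.5, 2.7]
finger_gap: 0.049
gripper_force: 64.3
```

Request:
arm_command:
  commands:
    - [[1,0,0,0,0,0,0],[1,0,0,0,0,0,0],[1,0,0,0,0,0,0],[1,0,0,-0.045,0,0,0],[1,0,0,-0.06,0,0,0],[1,0.0605,-0.006,0,0,0,0],[1,0.0605,-0.006,0,0,0,0],[1,0.0605,-0.006,0,0,0,0],[1,0.0605,-0.006,0,0,0,-0.8],[1,0,0,0,0,0,-0.8]]

```text
time_s: 27.12
tcp_pos: [0.4704, -0.1335, 0.1898]
eef_rot: [[-0.346, 0.938, -0.001], [0.938, 0.346, 0.001], [0.001, -0.0, -1.0]]
contact_force: [0.1, -0.8, 0.2]
finger_gap: 0.0854
gripper_force: 0.0
```

Request:
arm_command:
  commands:
    - [[1,0,0,0,0,0,0],[1,0,0,0,0,0,0],[1,0,0,0,0,0,0]]

```text
time_s: 27.5
tcp_pos: [0.4718, -0.1381, 0.19]
eef_rot: [[-0.334, 0.942, -0.0], [0.942, 0.334, -0.0], [0.0, -0.0, -1.0]]
contact_force: [-0.4, 0.3, 0.3]
finger_gap: 0.0856
gripper_force: 0.0
```

```bash
python3 - <<'E'
from h import *
c=cam('wrist'); s=env.get_state();print(s['tcp_pos'],np.round(s['eef_rot'],3).tolist())
r=finder.find_in('wrist','heatsink')[:2]; print(r)
uv=proj(c,[(.4817,-.0913,.03)])[0];x0=int(np.clip(uv[0]-75,0,490));y0=int(np.clip(uv[1]-75,0,250))
print(uv,x0,y0);save(c,'w11.png',(x0,y0,x0+150,y0+150),4)
E
```

```text
[ 0.47172909 -0.13811046  0.18997214] [[-0.335, 0.942, -0.0], [0.942, 0.335, 0.0], [0.0, -0.0, -1.0]]
[{'centre': [0.4778, -0.0883, 0.0117], 'confidence': 0.86}]
[338.81621851 143.77389199] 263 68
```

View pics/w11.png

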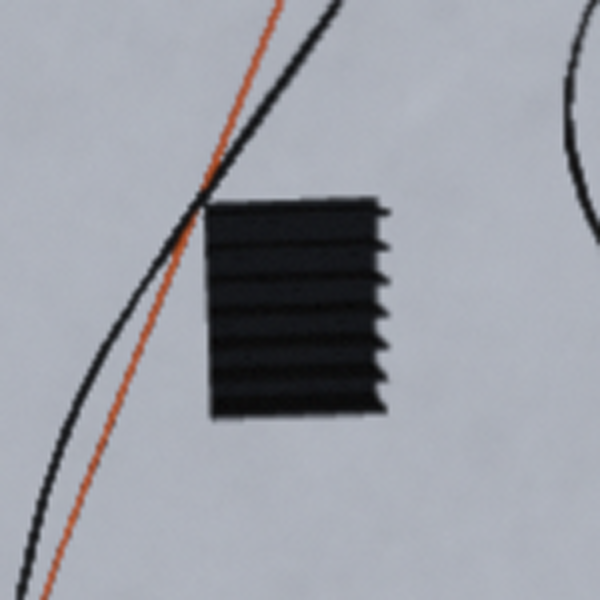

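The heat sink is nearly aligned with the tool, with fin ends at left and right. Its top outline runs about (205,207), (391,203), (388,412), (212,418).

```bash
python3 - <<'E'
from h import *
c=cam('wrist');u=lambda L:np.array(L)/4+[263,68]
B,r=fit(c,[(-.025,.03,.03),(.025,.03,.03),(.025,-.03,.03),(-.025,-.03,.03)],u([(205,207),(391,203),(388,412),(212,418)]),[.48,-.09,.35]);print('hs',B,r)
go(B,0)
E
```

```text
hs [ 0.48151042 -0.09420334  0.37381698] [[-0.3, -1.0], [0.4, -1.5], [0.2, 1.5], [-0.3, 1.4]]
shift tool [0.0379 0.024  0.    ] yawturn tool deg -1.8281074465945064
```

Request:
arm_command:
  commands:
    - [[1,0.0379,0.024,0.02,0,0,-0.18],[1,0,0,0.055,0,0,0],[1,0,0,0.05,0,0,0],[1,0,0,0.04,0,0,0],[1,0,0,0.021,0,0,0],[1,0,0,0,0,0,0],[1,0,0,0,0,0,0],[0,0,0,0,0,0,0],[0,0,0,0,0,0,0],[0,0,0,0,0,0,0]]

```text
time_s: 28.9
tcp_pos: [0.4826, -0.094, 0.0056]
eef_rot: [[-0.366, 0.93, 0.002], [0.93, 0.366, -0.001], [-0.001, 0.002, -1.0]]
contact_force: [-0.7, 0.1, 6.5]
finger_gap: 0.0486
gripper_force: 61.7
```

Request:
arm_command:
  commands:
    - [[0,0,0,0,0,0,0],[0,0,0,0,0,0,0]]

```text
time_s: 29.15
tcp_pos: [0.4826, -0.094, 0.0056]
eef_rot: [[-0.366, 0.93, 0.002], [0.93, 0.366, -0.001], [-0.001, 0.002, -1.0]]
contact_force: [-1.9, 0.0, 5.8]
finger_gap: 0.0488
gripper_force: 61.7
```

Request:
arm_command:
  commands:
    - [[0,0,0,-0.06,0,0,0.89],[0,0,0,-0.06,0,0,0.89],[0,-0.05,0.0021,-0.035,0,0,0],[0,-0.055,0.0021,-0.025,0,0,0],[0,-0.06,0.0021,0,0,0,0],[0,-0.06,0.0021,0,0,0,0],[0,-0.06,0.0021,0,0,0,0],[0,0,0,0,0,0,0],[0,0,0,0,0,0,0],[0,0,0,0,0,0,0]]

```text
time_s: 30.4
tcp_pos: [0.5101, -0.3759, 0.1839]
eef_rot: [[-0.065, 0.998, -0.001], [0.998, 0.065, 0.001], [0.001, -0.0, -1.0]]
contact_force: [-0.5, -0.1, -2.2]
finger_gap: 0.0483
gripper_force: 63.1
```

```bash
python3 - <<'E'
from h import *
c=cam('wrist'); save(c,'w12.png',(190,60,450,360),2); s=env.get_state();print(s['tcp_pos'],s['eef_rot'])
E
```

```text
[ 0.51026702 -0.37581997  0.18407678] [[-6.57879029e-02  9.97833596e-01 -2.58681314e-04]
 [ 9.97833518e-01  6.57880160e-02  4.56111691e-04]
 [ 4.72141699e-04 -2.28114254e-04 -9.99999863e-01]]
```

View pics/w12.png

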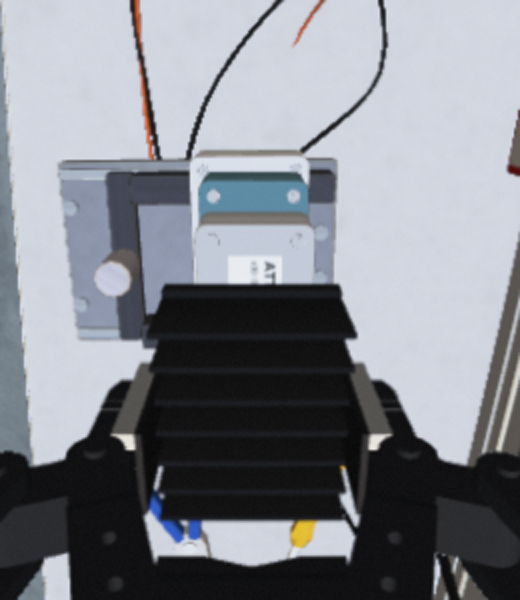

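The att box sits squarely in the stack (far lid corners near (194,226) and (316,226)), and the heat sink is level and aligned above it. I lower it.

Request:
arm_command:
  commands:
    - [[0,0,0.001,0.035,0,0,0],[0,0,0,0.02,0,0,0],[0,0,0,0.012,0,0,0],[0,0,0,0.004,0,0,0],[0,0,0,0.0015,0,0,0],[0,0,0,0,0,0,0],[0,0,0,0.0015,0,0,0],[0,0,0,0,0,0,0],[0,0,0,0,0,0,0]]

```text
time_s: 31.58
tcp_pos: [0.5118, -0.3778, 0.1108]
eef_rot: [[-0.064, 0.998, 0.001], [0.998, 0.064, -0.001], [-0.001, 0.001, -1.0]]
contact_force: [0.0, -0.3, 1.0]
finger_gap: 0.0483
gripper_force: 63.2
```

Request:
arm_command:
  commands:
    - [[0,0,0,0.0005,0,0,0],[0,0,0,0,0,0,0],[1,0,0,0,0,0,0],[1,0,0,0,0,0,0],[1,0,0,0,0,0,0],[1,0,0,-0.03,0,0,0],[1,0,0,-0.05,0,0,0],[1,0,0,-0.05,0,0,0],[1,0,0,0,0,0,0],[1,0,0,0,0,0,0]]

```text
time_s: 32.83
tcp_pos: [0.5111, -0.3771, 0.2392]
eef_rot: [[-0.064, 0.998, -0.0], [0.998, 0.064, 0.0], [0.0, -0.0, -1.0]]
contact_force: [0.0, 0.5, -0.5]
finger_gap: 0.0856
gripper_force: 0.0
```

```bash
python3 - <<'E'
from h import *
a=cam('wrist')['color'][60:320,190:450,::-1]; b=cv2.resize(cam('side')['color'][190:310,250:370,::-1],None,fx=3,fy=3)
a=cv2.resize(a,(360,360));cv2.imwrite('pics/f.png',np.hstack([a,b]))
E
```

```text
(no output)
```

View pics/f.png

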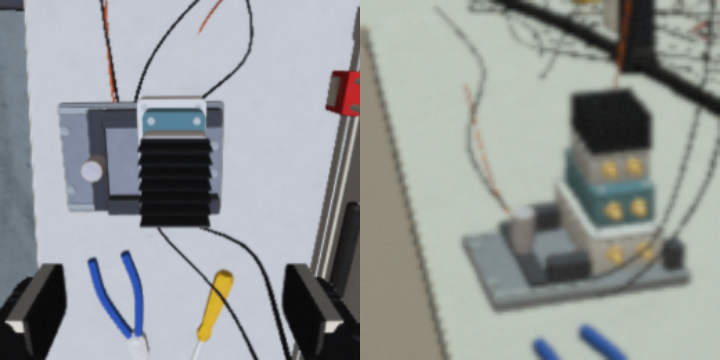

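The stack stands square and complete in the clamped vise: heat sink at (175,180) in the left half, all four layers aligned around (610,180) in the right half, gripper clear. I hand it in.

```bash
python3 -c "
from plant import env
print(env.sign_off())"
```

```text
the job is handed in; nothing more can be done
None
```

I built the stack in the vise and handed it in after about 33 s of the 118 s: the largest box clamped, then the middle box, short box and heat sink (fins up) on top. The last pictures show all four layers square and the gripper clear; I had no reason to touch the bottle or meter, and the sign-off gave no verdict.

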